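# Back off the ratchet clamp on the potting board

### The arm

A 7-joint arm with a two-finger parallel gripper is mounted at the origin on a cart in front of the work surface, level with it; the furniture and walls round the work are solid. World frame = base frame: x ahead of the robot, y to its left, z up, the work surface at z = 0. Lengths are in m, angles in rad, forces in N, time in s.
With the tool pointing down it reaches from about 0.425 to 0.925 m from the base axis. Payload 6.8 kg.
Tool frame: the origin (TCP) lies midway between the tips of the shut fingers; the grasp point (between the pads) lies 19 mm behind it; z points along the fingers, y is the line along which they close (so a half turn about z gives the same grasp; the last joint's range is limited). The gripper opens to 85 mm and grips with 20 to 120 N. Pads are 22 mm wide; open, the fingers measure 114 mm over their backs; the gripper's body (76 mm by 85 mm) begins 54 mm behind the grasp point. The pads swing forward as they close: fully open they stand 13 mm farther back than shut.
Start: joints at [-1.322, 0.477, 0.022, 1.555, -0.011, 1.109, -0.083], TCP at [0.236, 0.633, 0.231] pointing down, gripper open.
Joint ranges: [-2.96, 2.96], [-0.34, 2.1], [-1.41, 1.46], [0.24, 2.44], [-1.37, 4.51], [0.17, 1.92], [-2.96, 2.96]. Speed limits (rad/s): [2.39, 2.39, 3.14, 3.14, 3.14, 3.14, 3.14].

### API

Orientations are given as a rotation vector (axis times angle).
In Python, from bench import get_obs, grab_frame, camera_params, r gives the robot as it stands.
- The arm moves only by the shell command python3 -m jog 'ROWS' [FORCE]. ROWS is JSON, a list of rows, each an object of numbers: "rx", "ry", "rz": the turn, a rotation vector about the world's x, y, z scaled (see below); "x", "y", "z": the shift along the world's x, y, z scaled (see below); "jaw": the opening, from -1 (shut) to 1 (fully open). In form: [{"rx": .., "ry": .., "rz": .., "x": .., "y": .., "z": .., "jaw": ..}, ...]. A call has 1 to 8 rows; each row shifts and turns the commanded pose from where the row before left it; what a row does not reach is not made up. The controller multiplies each number of a shift by 60 mm and each number of a turn by 10 degrees. A row lasts 1/8 s, in which the tool goes at most 62.5 mm and 10.7 degrees, less where a joint would pass 70% of its speed; a pose out of reach is approached as far as the arm can. A call with a number of a shift or a turn outside -1 to 1 is refused whole. A call with a gripper value outside its range is refused whole. The fingers move at their own pace and stop on an object; FORCE is the grip in N (left out, the last holds). Time passes only in rows, so rows that do not move let the fingers close. It gives the time, the measured TCP pose, the force, the opening and the grip force at its end, in the units of the state.
- get_obs(): the state, without advancing time (a new reading comes with each control period).
- grab_frame(name): name is "side" or "top" or "wrist"; returns the picture (420x560x3 uint8, red, green, blue); there is no depth.
- camera_params(name): a dict with "fx", "fy", "cx", "cy" (pixels), "k1" (the pictures are not rectified: a ray, as slopes to the right and down, at radius r is drawn at 1 + k1 r^2 times it, then the intrinsics apply), "R" (3x3) and "t" (3): a world point X has camera coordinates R X + t. Camera axes: x right, y down, z forward; pixel columns grow to the right and rows downward; lengths in m; the calibration is good to about 2 mm. A picture is of the moment at which its call begins: read the wrist's pose just before it. camera_params takes no time and is no camera call; for the wrist camera it gives the pose at the moment of the call.
- r.hand_in(): hands the job in; it is judged then, once.
The state is a dict: "clock": time; "joints": joint angles; "qvel": joint speeds; "tau": joint torques, N m; "tcp_pos": TCP position; "orientation": TCP orientation; "contact_force": force on the tool from outside, world axes, zero at the start; "moment": the same for the moment, N m; "grip_width": finger opening in m; "gripper_force": force on a finger pad.
Only numpy, scipy, OpenCV 4.12 (cv2) and the standard library are available. Lean on these libraries where they do the work, as an engineer would, in place of code of your own. Each camera call takes 0.05 s, during which the arm holds its last target. There are 200 camera calls.

### The job

Make room on the potting clamp: with the fingertips, press the orange release key on top of the blue sliding jaw and, keeping it pressed, push the jaw away from the green seed tin, all the way back to the end of its travel. Then let the key spring up and move clear. Do not grasp or lift anything, do not force the jaw, and leave the seed tin, the glass tumbler, the kitchen timer and the seed packet where they are.

Things in the scene. Friction and masses are not known exactly. Their poses are not given: they have to be found in the camera images.
- clamp_base: Wooden potting clamp fixed to the worktop: a board 430 x 160 mm whose deck is 34 mm high, with a slot and two toothed steel strips along its middle. Origin: centre of the underside. Its x axis runs along the board: an aluminium fixed jaw (up to 94 mm high) stands at x = -0.2, and the sliding jaw goes back along +x. Two low aluminium end blocks (55 mm high, 7 to 45 mm either side of the middle) stand at x = +0.208. It does not move during the job.
- jaw (a joint): Position of the blue sliding jaw along the board in m: 0 nearest the seed tin, growing as it goes back along the board's +x, 0.19 fully back at a hard stop. Starts between 0 and 0.06. While the release key is up a ratchet of 7.5 mm pitch locks it both ways (up to one notch of play, it cannot be forced); with the key down 5 mm or more it slides with about 2 N.
- release (a joint): How far the orange release key is pressed in m: 0 up (jaw locked), 0.014 at its bottom stop. At the start it is up (on some starts up to 5 mm down, its pawl resting on a ratchet pin until the jaw shifts a little). A spring pushes it up with about 7 N at the top and 10.5 N at the bottom. 0.008 to 0.011 is a good depth while sliding; let go, it springs up and the jaw is locked again.
- release_top (a point): Centre of the top face of the orange release key, which rides on the blue jaw; it goes down with the key. The face is 50 mm along the board by 46 mm across, 110 mm above the worktop when up. Its motion when pressed is straight down.
- rest_face (a point): Centre of the exposed part of the blue upright back rest of the jaw, on the side facing the key: the face is 56 mm wide, upright, square to the board's x axis, 28 mm along the board's +x from the key's centre, 12 mm thick, and rises 36 mm above the key (top 146 mm above the worktop). Fingertips standing on the key push the jaw back against it. This point is 18 mm above the key and moves with the jaw.
- seed_tin: Closed green seed tin, loose, 154 mm across the board, 109 mm along it and 66 mm high, standing on the deck between the fixed jaw and the sliding jaw, 10 mm or more clear of the sliding jaw's face. Origin: centre of its underside. Must stay put.
- tumbler: Clear drinking glass, loose, 81 mm across, 92 mm high, on the worktop beyond the clamp as seen from the robot. Origin: centre of its underside. Must stay put.
- kitchen_timer: Red and white kitchen timer, loose, 66 mm across, 43 mm high, on the worktop beyond the clamp. Origin: centre of its underside. Must stay put.
- seed_packet: Paper seed packet lying flat, loose, 115 x 85 x 10 mm, on the worktop past the +x end of the clamp. Origin: centre of its underside. Must stay put.

How it is judged:
On the way, in this order (a step that is already met when the one before it is completed fails the run):
1. the release key is pressed while the jaw is still near its start (value of joint release above 0.0055 m and value of joint jaw below 0.09 m), for 0.1 s.
2. the jaw is pushed past the middle of its bar with the key held down (value of joint release above 0.004 m and value of joint jaw above 0.12 m), for 0.1 s.
At the end, for the whole second after the job is handed in: The sliding jaw rests within 8 mm of its rearmost position, the release key is let go (less than 6 mm down), the seed tin is within 15 mm and the tumbler, timer and seed packet within 20 mm of where they started (value of joint jaw above 0.182 m and value of joint release below 0.006 m and velocity of joint jaw between -0.005 and 0.005 m/s and distance of seed_tin from where it was at the start of the episode below 0.015 m and distance of each of tumbler, kitchen_timer, seed_packet from where it was at the start of the episode below 0.02 m); the robot touches nothing.
It fails at once if the jaw or its key is pressed, pushed or pinched with more than 60 N (contact force between any of the arm, the fingers and jaw above 60 N).
It fails at once if the seed tin is shoved or lifted (distance of seed_tin from where it was at the start of the episode above 0.015 m).
It fails at once if the tumbler, kitchen timer or seed packet is shoved or lifted (distance of any of tumbler, kitchen_timer, seed_packet from where it was at the start of the episode above 0.02 m).
It also fails if it takes over 35 s, if anything falls off the work surface, if the arm or the gripper's body presses on something with over 40 N, if the wrist force passes 120 N, or if a joint passes its speed limit or range.

## Working session

There is one attempt and no reset: what is moved stays moved. The work goes in short steps, Python scripts to look and compute and a shell command to move; the robot and the scene stay as the last step left them, time stands still between calls to the robot, and variables do not carry over. Pictures are saved under pics/ and viewed, at most 10 in all, crops included, and the job is handed in when it is done.

```bash
mkdir -p pics; python3 - <<'E'
from bench import *
import cv2
print(get_obs())
for n in ("top","side"):
    f=grab_frame(n); cv2.imwrite(f"pics/{n}0.png",f[:,:,::-1]); p=camera_params(n); print(n,p)
E
```

```text
{'clock': 0.0, 'joints': array([-1.32210583,  0.47779828,  0.02234034,  1.55649752, -0.01150515,
        1.10928491, -0.08312647]), 'qvel': array([-0.00066161,  0.00063539, -0.00077263, -0.00055204, -0.001845  ,
       -0.00104785, -0.00045291]), 'tau': array([ 1.19599019e-03, -5.96461558e+01,  1.60876472e+00, -2.81191528e+01,
        1.25004954e-02,  9.79997450e-03, -1.42532480e-05]), 'tcp_pos': array([0.2355572 , 0.63191061, 0.2303075 ]), 'orientation': array([-5.57454727e-01, -3.09153749e+00,  2.90495780e-03]), 'contact_force': array([ 0.14148181, -1.13527114, -0.41228745]), 'moment': array([ 0.05941314,  0.03463778, -0.00014784]), 'gripper_force': 0.0, 'grip_width': 0.08538137756414799}
top {'fx': 419.88248929183135, 'fy': 419.88248929183135, 'cx': 278.950442696614, 'cy': 210.31591433806253, 'k1': -0.04770685448441285, 'R': array([[ 0.02114063, -0.99976749, -0.00424705],
       [-0.9887664 , -0.02027892, -0.14808703],
       [ 0.14796647,  0.00733   , -0.98896521]]), 't': array([0.24782367, 0.57981509, 0.99831206])}
side {'fx': 379.1039059983448, 'fy': 379.1039059983448, 'cx': 277.0202429749242, 'cy': 206.75278489569837, 'k1': 0.00013936910670365158, 'R': array([[ 0.89451661, -0.4470062 ,  0.0050488 ],
       [-0.20144565, -0.41314937, -0.88810318],
       [ 0.39907353,  0.79340599, -0.45961643]]), 't': array([-0.36562767,  0.30943615,  0.5139607 ])}
```

View pics/top0.png

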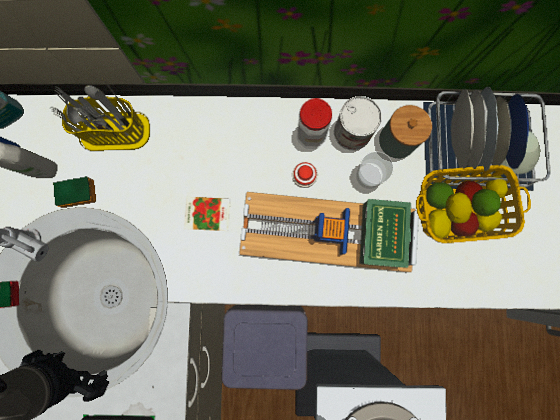

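View pics/side0.png

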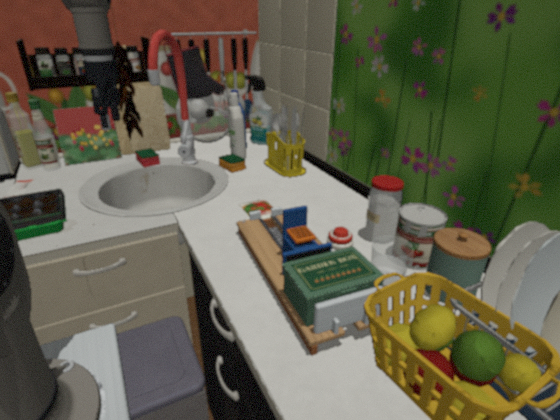

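The top view shows the key at about (332,229), the blue rest to its left at (345→318), the tin at (387,233), the tumbler at (372,170) and the timer at (304,174). The packet is at (208,212), so board +x points left in the image, which is roughly world +y. In the side view the key is at about (303,234).

```bash
cat > h.py <<'E'
import numpy as np, cv2
from bench import *
def rays(p,uv):
    K=np.array([[p['fx'],0,p['cx']],[0,p['fy'],p['cy']],[0,0,1]])
    n=cv2.undistortPoints(np.float64(uv).reshape(-1,1,2),K,np.array([p['k1'],0,0,0,0.])).reshape(-1,2)  # refined below
    m=(np.float64(uv).reshape(-1,2)-[p['cx'],p['cy']])/[p['fx'],p['fy']]
    n=m.copy()
    for _ in range(20): n=m/(1+p['k1']*(n**2).sum(1,keepdims=True))
    R=np.array(p['R']); d=np.c_[n,np.ones(len(n))]@R
    return -R.T@np.array(p['t']),d
def plane(p,uv,z):
    c,d=rays(p,uv); return c+d*((z-c[2])/d[:,2:3])
def tri(p1,u1,p2,u2):
    c1,d1=rays(p1,u1); c2,d2=rays(p2,u2); d1=d1[0];d2=d2[0]
    s=np.linalg.lstsq(np.c_[d1,-d2],c2-c1,rcond=None)[0]
    a,b=c1+s[0]*d1,c2+s[1]*d2
    return (a+b)/2,np.linalg.norm(a-b)
def big(mask,roi):
    x0,y0,x1,y1=roi; m=np.zeros_like(mask); m[y0:y1,x0:x1]=mask[y0:y1,x0:x1]
    n,l,s,c=cv2.connectedComponentsWithStats(m); i=1+np.argmax(s[1:,4]); return (l==i).astype(np.uint8),c[i],s[i]
E
sed -i '/K=np/d;/undistortPoints/d' h.py
python3 - <<'E'
from h import *
T=cv2.imread('pics/top0.png');S=cv2.imread('pics/side0.png');pt,ps=camera_params('top'),camera_params('side')
hT,hS=[cv2.cvtColor(i,cv2.COLOR_BGR2HSV) for i in (T,S)]
for q in [(332,229),(328,225),(300,250),(270,203),(347,229),(318,215)]: print(q,hT[q[1],q[0]])
for q in [(303,234),(298,238),(262,250),(295,215)]: print(q,hS[q[1],q[0]])
om=lambda h,s:cv2.inRange(h,(5,s,120),(18,255,255))
mt,ct,st=big(om(hT,190),(300,205,360,255)); ms,cs,ss=big(om(hS,190),(280,222,325,250))
print(ct,st,cs,ss,tri(pt,ct,ps,cs), plane(pt,ct,.11), plane(ps,cs,.11))
w=cv2.inRange(hT,(8,60,90),(25,190,255)); x=np.zeros_like(w); x[185:280,232:362]=w[185:280,232:362]
x=cv2.morphologyEx(x,cv2.MORPH_OPEN,np.ones((3,3)))
P=[]
for (sel) in (min,max):
    uv=[]
    for u in range(255,352,3):
        v=np.nonzero(x[:,u])[0]
        if len(v): uv.append((u,sel(v)))
    W=plane(pt,uv,.034)[:,:2]; f=cv2.fitLine(np.float32(W),cv2.DIST_HUBER,0,.002,.01).ravel(); P.append(f); print('edge',f,np.degrees(np.arctan2(f[1],f[0])))
r0=[(u.min()) for u in np.nonzero(x)]; print(r0)
for n,q in dict(rest=(318,229),tum=(372,170),tin=(387,233),pkt=(208,212),tim=(304,174)).items(): print(n,plane(pt,q,.05))
cv2.imwrite('pics/c.png',np.hstack([cv2.resize(T[180:280,230:430],(400,200)),cv2.resize(S[190:290,230:430],(400,200))]))
cv2.imwrite('pics/c2.png',np.vstack([cv2.resize(T[200:260,290:370],(600,300),interpolation=0)[:, :],cv2.resize(S[195:265,260:400],(600,300),interpolation=0)]))
E
```

```text
(332, 229) [ 16 211 205]
(328, 225) [ 17 231 230]
(300, 250) [ 17 144 220]
(270, 203) [ 17 137 218]
(347, 229) [108 179 147]
(318, 215) [ 16 144 151]
(303, 234) [ 12 183 121]
(298, 238) [ 14 205 152]
(262, 250) [ 17 110 155]
(295, 215) [103 195  76]
[333.38436482 228.26058632] [323 218  22  21 307] [300.58252427 234.70873786] [288 227  27  16 206] (array([0.52704003, 0.1314976 , 0.10266636]), np.float64(0.0020382261535311906)) [[0.52531604 0.132859   0.11      ]] [[0.52193092 0.12100352 0.11      ]]
edge [0.08073755 0.9967354  0.6098751  0.2001555 ] 85.36903
edge [0.08406584 0.9964602  0.45206225 0.19811334] 85.17769
[np.int64(192), np.int64(240)]
rest [[0.52926362 0.16314977 0.05      ]]
tum [[0.68055259 0.02871372 0.05      ]]
tin [[ 0.52278748 -0.00628578  0.05      ]]
pkt [[0.56578656 0.43493414 0.05      ]]
tim [[0.6666345  0.19913812 0.05      ]]
```

View pics/c2.png

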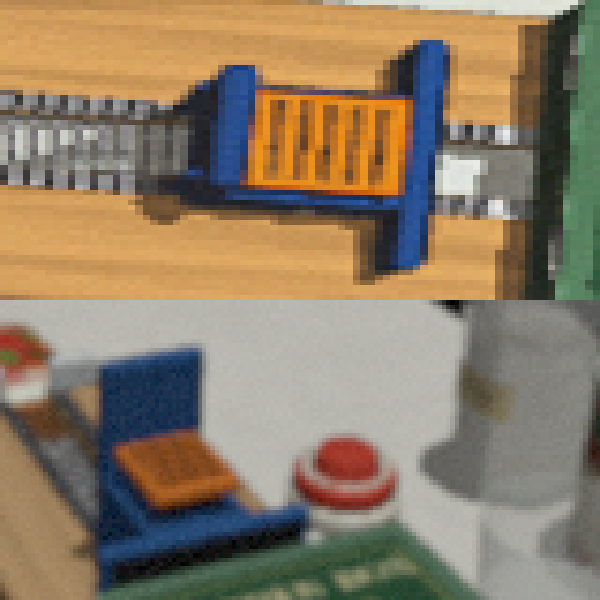

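The crop confirms the key's top outline at about (323–345, 218–239) in the top view, giving a centre near (0.526, 0.131). The board axis is at 85.2°. I'll approach with the fingers shut and the closing line across the board.

```bash
python3 -m jog '[{"x":0.48,"y":-0.8,"rz":-0.9,"jaw":-1},{"x":0.48,"y":-0.8,"rz":-0.9,"jaw":-1},{"x":0.48,"y":-0.8,"rz":-0.9,"jaw":-1},{"x":0.48,"y":-0.8,"rz":-0.9,"jaw":-1},{"x":0.48,"y":-0.8,"rz":-0.9,"jaw":-1},{"x":0.48,"y":-0.8,"rz":-0.9,"jaw":-1},{"x":0.48,"y":-0.8,"rz":-0.9,"jaw":-1},{"x":0.48,"y":-0.8,"rz":-0.9,"jaw":-1}]' 40
python3 - <<'E'
from h import *
from scipy.spatial.transform import Rotation as R
o=get_obs();M=R.from_rotvec(o['orientation']).as_matrix();print(o['clock'],o['tcp_pos'],M.round(3),o['contact_force'],np.degrees(np.arctan2(M[1,1],M[0,1])))
E
```

```text
0.1 [0.23558402 0.63196927 0.23038552] [[-0.937  0.349 -0.   ]
 [ 0.349  0.937 -0.002]
 [-0.    -0.002 -1.   ]] [-0.78066558  0.73600652  0.56316776] 69.55883745150886validation failed for argument at $[0]...
```

```bash
python3 -m jog '[{"rx":0,"ry":0,"rz":-0.9,"x":0.48,"y":-0.8,"z":0,"jaw":-1},{"rx":0,"ry":0,"rz":-0.9,"x":0.48,"y":-0.8,"z":0,"jaw":-1},{"rx":0,"ry":0,"rz":-0.9,"x":0.48,"y":-0.8,"z":0,"jaw":-1},{"rx":0,"ry":0,"rz":-0.9,"x":0.48,"y":-0.8,"z":0,"jaw":-1},{"rx":0,"ry":0,"rz":-0.9,"x":0.48,"y":-0.8,"z":0,"jaw":-1},{"rx":0,"ry":0,"rz":-0.9,"x":0.48,"y":-0.8,"z":0,"jaw":-1},{"rx":0,"ry":0,"rz":-0.9,"x":0.48,"y":-0.8,"z":0,"jaw":-1},{"rx":0,"ry":0,"rz":-0.9,"x":0.48,"y":-0.8,"z":0,"jaw":-1}]' 40
cat > st.py <<'E'
from h import *
from scipy.spatial.transform import Rotation as R
o=get_obs();M=R.from_rotvec(o['orientation']).as_matrix();print(o['clock'],o['tcp_pos'].round(4),'z',M[:,2].round(3),o['contact_force'].round(1),np.degrees(np.arctan2(M[1,1],M[0,1])).round(1))
E
python3 st.py
```

```text
clock: 1.1
tcp_pos: [0.4666, 0.2468, 0.2312]
orientation: [-2.274, -2.168, 0.0]
contact_force: [0.5, 1.3, -0.3]
grip_width: 0.0002
gripper_force: 0.0
1.1 [0.4666 0.2468 0.2312] z [-0.  0. -1.] [ 0.5  1.3 -0.3] -2.7
```

```bash
python3 -m jog '[{"rx":0,"ry":0,"rz":-0.2,"x":0.5,"y":-0.8,"z":0,"jaw":-1},{"rx":0,"ry":0,"rz":0,"x":0.5,"y":-0.8,"z":-0.2,"jaw":-1},{"rx":0,"ry":0,"rz":0,"x":0,"y":-0.2,"z":-0.6,"jaw":-1},{"rx":0,"ry":0,"rz":0,"x":0,"y":0,"z":0,"jaw":-1}]'
python3 st.py; python3 - <<'E'
from h import *
p=camera_params('wrist');f=grab_frame('wrist')[:,:,::-1];s=grab_frame('side')[:,:,::-1]
cv2.imwrite('pics/w1.png',np.hstack([f[:, :],s[130:330,200:440].repeat(1,0)[:0] if 0 else np.zeros((420,1,3),np.uint8)]))
cv2.imwrite('pics/s1.png',cv2.resize(s[130:300,220:420],(600,510)))
P=np.array([[.526,.131,.11],[.5283,.159,.128]])
R,t=np.array(p['R']),np.array(p['t'])
for X in P:
    c=R@X+t; n=c[:2]/c[2]; n*=1+p['k1']*(n@n); print(n*[p['fx'],p['fy']]+[p['cx'],p['cy']])
E
```

```text
clock: 1.6
tcp_pos: [0.5242, 0.1386, 0.1811]
orientation: [-2.307, -2.13, 0.009]
contact_force: [0.4, 0.1, 0.4]
grip_width: -0.0001
gripper_force: 0.0
1.6 [0.5242 0.1386 0.1811] z [-0.005 -0.003 -1.   ] [0.4 0.1 0.4] -4.6
[278.7124712  232.96171734]
[278.81511683 196.86360307]
```

View pics/w1.png

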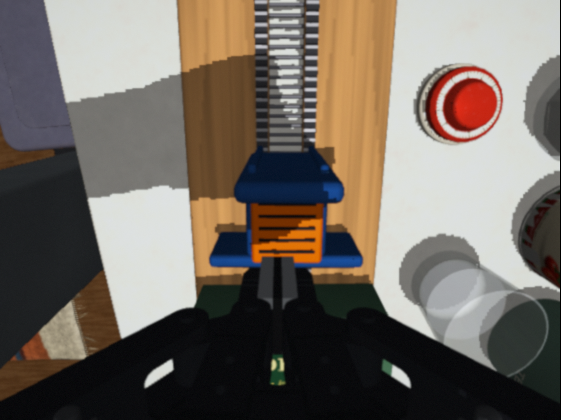

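View pics/s1.png

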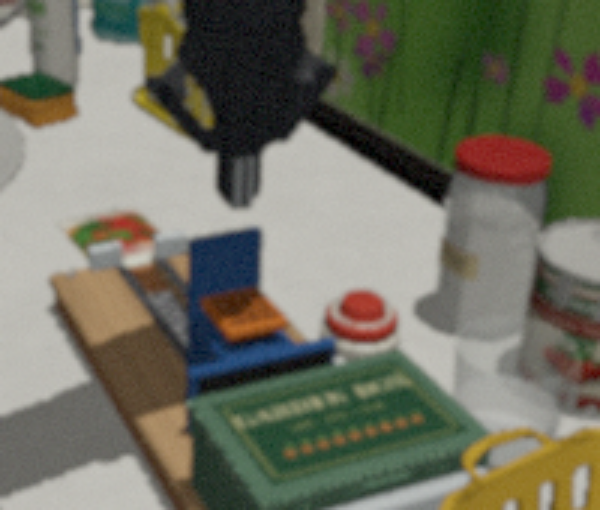

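The wrist view has the key at u 250–326, v 203–262, centred at (288,232). The fingertips are at u≈278, so I need about 5 mm in +x. The along-board position agrees with the earlier estimate, and the side view shows the tips well clear above the key.

```bash
python3 -m jog '[{"rx":0,"ry":0,"rz":0,"x":0.08,"y":0.02,"z":-0.6,"jaw":-1},{"rx":0,"ry":0,"rz":0,"x":0,"y":0,"z":-0.45,"jaw":-1},{"rx":0,"ry":0,"rz":0,"x":0,"y":0,"z":0,"jaw":-1},{"rx":0,"ry":0,"rz":0,"x":0,"y":0,"z":-0.07,"jaw":-1},{"rx":0,"ry":0,"rz":0,"x":0,"y":0,"z":-0.07,"jaw":-1},{"rx":0,"ry":0,"rz":0,"x":0,"y":0,"z":0,"jaw":-1}]'
python3 st.py
```

```text
clock: 2.45
tcp_pos: [0.5312, 0.1419, 0.1124]
orientation: [2.306, 2.134, 0.001]
contact_force: [0.5, -0.3, 0.4]
grip_width: 0.0
gripper_force: 0.0
2.45 [0.5312 0.1419 0.1124] z [ 0.001  0.    -1.   ] [ 0.5 -0.3  0.4] -4.4
```

```bash
python3 -m jog '[{"rx":0,"ry":0,"rz":0,"x":0,"y":0,"z":-0.05,"jaw":-1},{"rx":0,"ry":0,"rz":0,"x":0,"y":0,"z":-0.05,"jaw":-1},{"rx":0,"ry":0,"rz":0,"x":0,"y":0,"z":0,"jaw":-1}]'; python3 st.py;  python3 -m jog '[{"rx":0,"ry":0,"rz":0,"x":0,"y":0,"z":-0.06,"jaw":-1},{"rx":0,"ry":0,"rz":0,"x":0,"y":0,"z":-0.02,"jaw":-1},{"rx":0,"ry":0,"rz":0,"x":0,"y":0,"z":0,"jaw":-1},{"rx":0,"ry":0,"rz":0,"x":0,"y":0,"z":0,"jaw":-1}]'; python3 st.py
```

```text
clock: 2.82
tcp_pos: [0.5311, 0.1417, 0.1059]
orientation: [-2.306, -2.133, -0.0]
contact_force: [0.0, 0.3, 0.4]
grip_width: 0.0004
gripper_force: 0.3
2.825 [0.5311 0.1417 0.1059] z [ 0.  0. -1.] [0.  0.3 0.4] -4.5
clock: 3.32
tcp_pos: [0.5311, 0.1417, 0.1018]
orientation: [-2.306, -2.133, -0.001]
contact_force: [-2.3, 0.4, 8.1]
grip_width: 0.0002
gripper_force: 4.2
3.325 [0.5311 0.1417 0.1018] z [ 0.     0.001 -1.   ] [-2.3  0.4  8.1] -4.5
```

```bash
python3 -m jog '[{"rx":0,"ry":0,"rz":0,"x":0,"y":0,"z":-0.05,"jaw":-1},{"rx":0,"ry":0,"rz":0,"x":0,"y":0,"z":0,"jaw":-1},{"rx":0,"ry":0,"rz":0,"x":0,"y":0,"z":0,"jaw":-1}]'; python3 st.py
```

```text
clock: 3.7
tcp_pos: [0.5311, 0.1417, 0.0988]
orientation: [-2.306, -2.133, -0.001]
contact_force: [-3.2, -0.4, 9.3]
grip_width: 0.0
gripper_force: 4.6
3.7 [0.5311 0.1417 0.0988] z [ 0.     0.001 -1.   ] [-3.2 -0.4  9.3] -4.5
```

```bash
python3 -m jog '[{"rx":0,"ry":0,"rz":0,"x":0.006,"y":0.07,"z":0,"jaw":-1},{"rx":0,"ry":0,"rz":0,"x":0.006,"y":0.07,"z":0,"jaw":-1},{"rx":0,"ry":0,"rz":0,"x":0.006,"y":0.07,"z":0,"jaw":-1},{"rx":0,"ry":0,"rz":0,"x":0,"y":0,"z":0,"jaw":-1}]'; python3 st.py
```

```text
clock: 4.2
tcp_pos: [0.5322, 0.1548, 0.0988]
orientation: [-2.305, -2.134, -0.001]
contact_force: [-2.7, 0.3, 10.4]
grip_width: -0.0003
gripper_force: 4.6
4.2 [0.5322 0.1548 0.0988] z [ 0.     0.001 -1.   ] [-2.7  0.3 10.4] -4.4
```

```bash
python3 -m jog '[{"rx":0,"ry":0,"rz":0,"x":0.01,"y":0.1,"z":0,"jaw":-1},{"rx":0,"ry":0,"rz":0,"x":0.01,"y":0.1,"z":0,"jaw":-1},{"rx":0,"ry":0,"rz":0,"x":0.01,"y":0.1,"z":0,"jaw":-1},{"rx":0,"ry":0,"rz":0,"x":0,"y":0,"z":0,"jaw":-1}]'; python3 st.py
python3 - <<'E'
from h import *
f=grab_frame('wrist')[:,:,::-1];s=grab_frame('side')[:,:,::-1]
cv2.imwrite('pics/m.png',np.hstack([f[80:320,150:420],cv2.resize(s[160:280,220:355],(270,240))]))
E
```

```text
clock: 4.7
tcp_pos: [0.5337, 0.1732, 0.0988]
orientation: [-2.304, -2.134, -0.001]
contact_force: [-3.3, 1.4, 8.9]
grip_width: -0.0002
gripper_force: 4.6
4.7 [0.5337 0.1732 0.0988] z [-0.     0.001 -1.   ] [-3.3  1.4  8.9] -4.4
```

View pics/m.png

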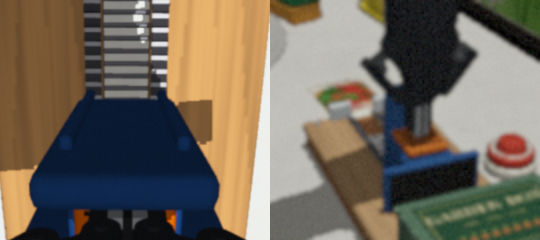

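The jaw is travelling with the tips, which stand on the key with the rest just ahead, and a gap to the tin has opened. I'll carry on along the board.

```bash
python3 -m jog '[{"rx":0,"ry":0,"rz":0,"x":0.012,"y":0.14,"z":0,"jaw":-1},{"rx":0,"ry":0,"rz":0,"x":0.012,"y":0.14,"z":0,"jaw":-1},{"rx":0,"ry":0,"rz":0,"x":0.012,"y":0.14,"z":0,"jaw":-1},{"rx":0,"ry":0,"rz":0,"x":0.012,"y":0.14,"z":0,"jaw":-1},{"rx":0,"ry":0,"rz":0,"x":0.012,"y":0.14,"z":0,"jaw":-1},{"rx":0,"ry":0,"rz":0,"x":0.012,"y":0.14,"z":0,"jaw":-1},{"rx":0,"ry":0,"rz":0,"x":0.012,"y":0.14,"z":0,"jaw":-1},{"rx":0,"ry":0,"rz":0,"x":0.012,"y":0.14,"z":0,"jaw":-1}]'; python3 st.py
python3 - <<'E'
from h import *
p=camera_params('top');print(plane(p,[(240,255),(248,193)],.034))
E
```

```text
clock: 5.8
tcp_pos: [0.5392, 0.2394, 0.0987]
orientation: [-2.306, -2.133, 0.001]
contact_force: [-3.7, -1.3, 9.0]
grip_width: -0.0001
gripper_force: 4.6
5.8 [0.5392 0.2394 0.0987] z [-0.001 -0.    -1.   ] [-3.7 -1.3  9. ] -4.5
[[0.46247666 0.35370801 0.034     ]
 [0.61853124 0.33889936 0.034     ]]
```

```bash
python3 -m jog '[{"rx":0,"ry":0,"rz":0,"x":0.01,"y":0.12,"z":0,"jaw":-1},{"rx":0,"ry":0,"rz":0,"x":0.01,"y":0.12,"z":0,"jaw":-1},{"rx":0,"ry":0,"rz":0,"x":0.01,"y":0.12,"z":0,"jaw":-1},{"rx":0,"ry":0,"rz":0,"x":0.01,"y":0.12,"z":0,"jaw":-1},{"rx":0,"ry":0,"rz":0,"x":0,"y":0,"z":0,"jaw":-1}]'; python3 st.py
python3 -m jog '[{"rx":0,"ry":0,"rz":0,"x":0.004,"y":0.06,"z":0,"jaw":-1},{"rx":0,"ry":0,"rz":0,"x":0.004,"y":0.06,"z":0,"jaw":-1},{"rx":0,"ry":0,"rz":0,"x":0.004,"y":0.06,"z":0,"jaw":-1},{"rx":0,"ry":0,"rz":0,"x":0,"y":0,"z":0,"jaw":-1}]'; python3 st.py
```

```text
clock: 6.42
tcp_pos: [0.5417, 0.2698, 0.0989]
orientation: [-2.304, -2.134, -0.001]
contact_force: [-3.9, 1.1, 9.2]
grip_width: -0.0002
gripper_force: 4.6
6.425 [0.5417 0.2698 0.0989] z [-0.     0.002 -1.   ] [-3.9  1.1  9.2] -4.4
clock: 6.92
tcp_pos: [0.5425, 0.2798, 0.0989]
orientation: [-2.305, -2.133, -0.001]
contact_force: [-4.0, -0.4, 8.4]
grip_width: -0.0004
gripper_force: 4.6
6.925 [0.5425 0.2798 0.0989] z [-0.     0.001 -1.   ] [-4.  -0.4  8.4] -4.4
```

```bash
for i in 1; do python3 -m jog '[{"rx":0,"ry":0,"rz":0,"x":0.004,"y":0.06,"z":0,"jaw":-1},{"rx":0,"ry":0,"rz":0,"x":0.004,"y":0.06,"z":0,"jaw":-1},{"rx":0,"ry":0,"rz":0,"x":0,"y":0,"z":0,"jaw":-1}]'; done; python3 st.py
python3 -m jog '[{"rx":0,"ry":0,"rz":0,"x":0.004,"y":0.06,"z":0,"jaw":-1},{"rx":0,"ry":0,"rz":0,"x":0.004,"y":0.06,"z":0,"jaw":-1},{"rx":0,"ry":0,"rz":0,"x":0,"y":0,"z":0,"jaw":-1}]';python3 st.py
python3 - <<'E'
from h import *
f=grab_frame('top')[:,:,::-1];s=grab_frame('side')[:,:,::-1]
cv2.imwrite('pics/m2.png',np.hstack([cv2.resize(f[180:280,220:360],(420,300)),cv2.resize(s[160:280,220:360],(350,300))]))
E
```

```text
clock: 7.3
tcp_pos: [0.5431, 0.287, 0.099]
orientation: [-2.305, -2.134, -0.001]
contact_force: [-4.3, -1.3, 9.4]
grip_width: -0.0001
gripper_force: 4.6
7.3 [0.5431 0.287  0.099 ] z [-0.     0.001 -1.   ] [-4.3 -1.3  9.4] -4.4
clock: 7.68
tcp_pos: [0.5437, 0.2942, 0.099]
orientation: [-2.305, -2.134, -0.001]
contact_force: [-3.5, 0.4, 10.2]
grip_width: -0.0003
gripper_force: 4.6
7.675 [0.5437 0.2942 0.099 ] z [-0.     0.001 -1.   ] [-3.5  0.4 10.2] -4.4
```

View pics/m2.png

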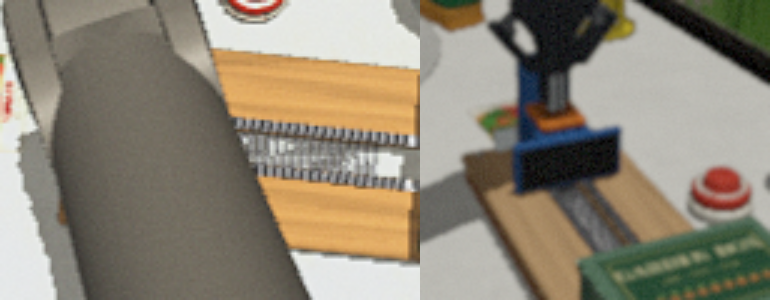

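The side view shows the jaw near the board's far end with the tips still on the key. I'll creep on until the stop shows in the force.

```bash
python3 -m jog '[{"rx":0,"ry":0,"rz":0,"x":0.004,"y":0.06,"z":0,"jaw":-1},{"rx":0,"ry":0,"rz":0,"x":0.004,"y":0.06,"z":0,"jaw":-1},{"rx":0,"ry":0,"rz":0,"x":0,"y":0,"z":0,"jaw":-1}]'; python3 st.py
python3 -m jog '[{"rx":0,"ry":0,"rz":0,"x":0.004,"y":0.06,"z":0,"jaw":-1},{"rx":0,"ry":0,"rz":0,"x":0.004,"y":0.06,"z":0,"jaw":-1},{"rx":0,"ry":0,"rz":0,"x":0,"y":0,"z":0,"jaw":-1}]';python3 st.py
```

```text
clock: 8.15
tcp_pos: [0.5443, 0.3014, 0.099]
orientation: [-2.305, -2.134, -0.001]
contact_force: [-3.9, 0.5, 8.8]
grip_width: 0.0001
gripper_force: 4.6
8.15 [0.5443 0.3014 0.099 ] z [ 0.     0.001 -1.   ] [-3.9  0.5  8.8] -4.4
clock: 8.52
tcp_pos: [0.5453, 0.3057, 0.0988]
orientation: [2.306, 2.131, -0.002]
contact_force: [-1.9, -4.8, 9.8]
grip_width: 0.0001
gripper_force: 4.6
8.525 [0.5453 0.3057 0.0988] z [ 0.    -0.002 -1.   ] [-1.9 -4.8  9.8] -4.5
```

```bash
python3 -m jog '[{"rx":0,"ry":0,"rz":0,"x":0.003,"y":0.05,"z":0,"jaw":-1},{"rx":0,"ry":0,"rz":0,"x":0,"y":0,"z":0,"jaw":-1}]'; python3 st.py
python3 -m jog '[{"rx":0,"ry":0,"rz":0,"x":0.003,"y":0.05,"z":0,"jaw":-1},{"rx":0,"ry":0,"rz":0,"x":0,"y":0,"z":0,"jaw":-1}]';python3 st.py
```

```text
clock: 8.78
tcp_pos: [0.5455, 0.3065, 0.0988]
orientation: [2.307, 2.128, -0.006]
contact_force: [-3.6, -10.4, 11.2]
grip_width: -0.0001
gripper_force: 4.6
8.775 [0.5455 0.3065 0.0988] z [-0.001 -0.004 -1.   ] [ -3.6 -10.4  11.2] -4.6
clock: 9.02
tcp_pos: [0.5455, 0.3065, 0.0987]
orientation: [2.309, 2.124, -0.011]
contact_force: [-3.6, -17.1, 15.2]
grip_width: -0.0005
gripper_force: 4.6
9.025 [0.5455 0.3065 0.0987] z [-0.002 -0.008 -1.   ] [ -3.6 -17.1  15.2] -4.8
```

The jaw is at its stop: no more travel and the force has risen to 17 N. I'll ease off slightly and lift straight up.

```bash
python3 -m jog '[{"rx":0,"ry":0,"rz":0,"x":-0.003,"y":-0.07,"z":0,"jaw":-1},{"rx":0,"ry":0,"rz":0,"x":0,"y":0,"z":0.15,"jaw":-1},{"rx":0,"ry":0,"rz":0,"x":0,"y":0,"z":0.25,"jaw":-1},{"rx":0,"ry":0,"rz":0,"x":0,"y":-0.15,"z":0.5,"jaw":-1},{"rx":0,"ry":0,"rz":0,"x":0,"y":-0.1,"z":0.8,"jaw":-1},{"rx":0,"ry":0,"rz":0,"x":-0.4,"y":-0.1,"z":0.8,"jaw":-1},{"rx":0,"ry":0,"rz":0,"x":-0.8,"y":-0.3,"z":0.2,"jaw":-1},{"rx":0,"ry":0,"rz":0,"x":0,"y":0,"z":0,"jaw":-1}]'; python3 st.py
python3 - <<'E'
from h import *
f=grab_frame('top')[:,:,::-1];s=grab_frame('side')[:,:,::-1]
cv2.imwrite('pics/m3.png',np.hstack([cv2.resize(f[150:290,190:430],(480,280)),cv2.resize(s[160:280,220:355],(315,280))]))
E
```

```text
clock: 10.02
tcp_pos: [0.4704, 0.2704, 0.2614]
orientation: [-2.303, -2.134, -0.002]
contact_force: [-0.9, 0.6, -0.6]
grip_width: 0.0002
gripper_force: 0.0
10.025 [0.4704 0.2704 0.2614] z [-0.001  0.002 -1.   ] [-0.9  0.6 -0.6] -4.4
```

View pics/m3.png

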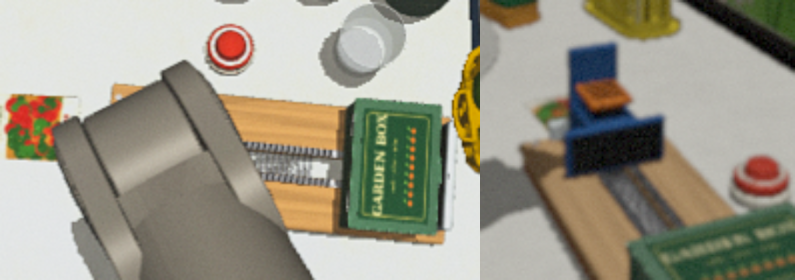

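The key looks raised and clear, and the other items look undisturbed. I'll check the jaw's position numerically.

```bash
python3 - <<'E'
from h import *
p=camera_params('side');s=grab_frame('side')[:,:,::-1]
for im,roi in ((cv2.imread('pics/side0.png'),(280,222,325,250)),(s,(250,185,300,215))):
    h=cv2.cvtColor(np.ascontiguousarray(im),cv2.COLOR_BGR2HSV)
    m,c,st=big(cv2.inRange(h,(5,190,100),(18,255,255)),roi); print(c,st,plane(p,c,.106))
E
python3 st.py
```

```text
[300.61032864 234.75117371] [288 227  27  16 213] [[0.52525224 0.12643811 0.106     ]]
[272.46666667 200.96666667] [263 195  21  12 120] [[0.54126284 0.29089311 0.106     ]]
10.175 [0.4732 0.2714 0.2602] z [ 0.001  0.001 -1.   ] [ 1.2 -0.2 -0.4] -4.4
```

```bash
python3 -c "
from bench import r
print(r.hand_in())"
```

```text
the job is handed in; nothing more can be done
None
```

I pressed the key, pushed the jaw back until it stopped hard (about 0.16 m of travel, 17 N at the stop), let the key spring up, moved the arm clear and handed the job in; the tin, tumbler, timer and packet looked unmoved in the last picture, and hand-in returned no verdict.

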